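# Spin down the loose wing nut of a mould clamp

### The job

Two mould clamps stand on the bench; on one of them the wing nut has been left run up its stud. Spin that nut down clockwise with strokes of a fingertip against the sides of its wings, without pinching it, until it is fully down on its washer. Leave the other clamp's tight nut as it is, do not disturb the small things lying around, and draw back when done.

Things in the scene. Friction and masses are not known exactly. Their poses are not given: they have to be found in the camera images.
- open_clamp: bench clamp fixed to the worktop round a plaster mould: steel base 130 x 110 x 10 mm, pale mould 90 x 90 mm, 78 mm plywood plate (top 82 mm up), washer 38 mm across (top 85 mm up), upright threaded stud 12 mm across (end 132 mm up). Origin: on the stud axis, underside of the base; z up. Its wing nut is loose, run up the stud.
- shut_clamp: bench clamp fixed to the worktop round a plaster mould: steel base 130 x 110 x 10 mm, pale mould 90 x 90 mm, 78 mm plywood plate (top 82 mm up), washer 38 mm across (top 85 mm up), upright threaded stud 12 mm across (end 132 mm up). Origin: on the stud axis, underside of the base; z up. Its wing nut is already tight.
- open_nut_top (a point): point on the stud axis level with the tops of the loose nut's wings, 31 mm above its underside; x along the wings, y across, z up, turning with the nut. Aluminium nut: hub 32 mm across at the foot, 21 at the top, 20 high; two opposite upright wings 9 mm thick reaching 46 mm from the axis, 28 mm tall. Seated: 116 mm above the worktop; starts 9 to 13.5 mm higher.
- open_nut (a joint): turn of the loose nut, rad: 0 = fully down on its washer (a hard stop), positive = unscrewed, so it falls as the nut is turned clockwise seen from above. The nut sinks 1.6 mm per rad (10 mm a turn). It starts at about 5.5 to 8.5, turns lightly (about 0.035 N m, 1.2 N at 30 mm from the axis) and stays where it is left.
- shut_nut_top (a point): point on the stud axis level with the tops of the tight nut's wings, 31 mm above its underside; x along the wings, y across, z up, turning with the nut. Aluminium nut: hub 32 mm across at the foot, 21 at the top, 20 high; two opposite upright wings 9 mm thick reaching 46 mm from the axis, 28 mm tall. This nut is on its washer.
- shut_nut (a joint): turn of the tight nut, rad: 0 = tight on its washer, as it starts; positive = unscrewed. About 0.25 N m would undo it.
- plaster_blank: bystander: loose cast plaster blank, 40 x 55 x 16 mm, lying on the worktop; origin at the centre of its underside
- wrench: bystander: loose small open-ended wrench, 23 x 105 x 6 mm, lying on the worktop; origin at the centre of its underside
- pigment_jar: bystander: loose clear jar with a yellow cap and red pigment, 45 mm across, 100 mm tall; origin at the centre of its underside
- kidney_rib: bystander: loose wooden kidney-shaped rib, 52 x 100 x 9 mm, lying on the worktop; origin at the centre of its underside
Mind the look-alikes: they are no part of the job. Leave any blue look-alike of the shut_clamp alone.

How it is judged:
By the outcome, as a careful person would: the job done as asked, in the order asked, and still so for the second after the job is handed in, with the robot touching nothing.
It also fails if it takes over 64 s, if anything falls off the work surface, if the arm or the gripper's body presses on something with over 40 N, if the wrist force passes 120 N, or if a joint passes its speed limit or range.

### The arm

A 7-joint arm with a two-finger parallel gripper is mounted at the origin on a cart in front of the work surface, level with it; the furniture and walls round the work are solid. World frame = base frame: x ahead of the robot, y to its left, z up, the work surface at z = 0. Lengths are in mm, angles in rad, forces in N, time in s.
With the tool pointing down it reaches from about 400 to 875 mm from the base axis. Payload 4.4 kg.
Tool frame: the origin (TCP) lies on the mounting face of the last link; the fingertips stand 173 mm ahead of it and the grasp point (between the pads) lies 155 mm ahead of it; z points along the fingers, y is the line along which they close (so a half turn about z gives the same grasp; the last joint's range is limited). The gripper opens to 85 mm and grips with 20 to 120 N. Pads are 22 mm wide; open, the fingers measure 114 mm over their backs; the gripper's body (76 mm by 85 mm) begins 54 mm behind the grasp point. The pads swing forward as they close: fully open they stand 13 mm farther back than shut.
Start: joints at [-1.389, 0.628, 0.038, 1.517, -0.027, 0.996, -0.02], TCP at [159.407, 630.163, 404.713] pointing down, gripper open.
Joint ranges: [-3.06, 3.06], [-0.37, 2.12], [-1.25, 1.32], [0.18, 2.47], [-1.1, 4.24], [0.23, 1.98], [-2.94, 2.94]. Speed limits (rad/s): [2.57, 2.57, 3.14, 3.14, 3.14, 3.14, 3.14].

### API

Orientations are given as [roll, pitch, yaw] about the fixed x, y, z axes, in that order (R = Rz(yaw) Ry(pitch) Rx(roll)).
In Python, from cell import * gives the robot as it stands. The module is installed in compiled form; this text tells all that it offers.
- The arm moves only by the tool jog_arm, never from a script. Its argument "steps" is a list of rows, each a list of 7 numbers: the opening, from -1 (shut) to 1 (fully open), so that 0 is half open, then the shift along the tool's x, y, z as a fraction of full scale, then the turn, a rotation vector about the tool's x, y, z as a fraction of full scale. A call has 1 to 10 rows; each row shifts and turns the commanded pose from where the row before left it, along the tool's axes as they then stand; what a row does not reach is not made up. Full scale, the value 1, is 500 mm for a shift and 2 rad for a turn. A row lasts 1/8 s, in which the tool goes at most 62.5 mm and 10.7 degrees, less where a joint would pass 70% of its speed; a pose out of reach is approached as far as the arm can. A call with a number of a shift or a turn outside -1 to 1 is refused whole. A call with a gripper value outside its range is refused whole. The fingers move at their own pace and stop on an object; the grip force is fixed at half the most. Time passes only in rows, so rows that do not move let the fingers close. It gives the time, the measured TCP pose, the force, the opening and the grip force at its end, in the units of the state.
- read_state(): the state, without advancing time (a new reading comes with each control period).
- get_image(name): name is "side" or "top"; returns a dict with "pixels" (400x640x3 uint8, red, green, blue), "depth" (400x640 float32, mm along the optical axis (not along the pixel's ray), 0 where there is no reading), "vertical_fov" (degrees; the focal length in pixels is half the picture's height over the tangent of half this angle, whatever the lens; pixels are square), "cx", "cy" (the principal point, pixels), "k1" (the pictures are not rectified: a ray, as slopes to the right and down, at radius r is drawn at 1 + k1 r^2 times it, then the intrinsics apply), "R" (3x3) and "t" (3): a world point X has camera coordinates R X + t. Camera axes: x right, y down, z forward; pixel columns grow to the right and rows downward; lengths in mm; the calibration is good to about 2 mm. A picture is of the moment at which its call begins.
- finish_job(): hands the job in; it is judged then, once.
The state is a dict: "clock": time; "qpos": joint angles; "qd": joint speeds; "tau": joint torques, N m; "eef_pos": TCP position; "tool_rot": TCP orientation; "force": force on the tool from outside, world axes, zero at the start; "torque": the same for the moment, N m; "width": finger opening in mm; "gripper_force": force on a finger pad.
Only numpy, scipy, OpenCV 4.12 (cv2) and the standard library are available. Lean on these libraries where they do the work, as an engineer would, in place of code of your own. Each camera call takes 0.05 s, during which the arm holds its last target. There are 200 camera calls.

## Working session

There is one attempt and no reset: what is moved stays moved. The work goes in short steps, Python scripts to look and compute and a tool call to move; the robot and the scene stay as the last step left them, time stands still between calls to the robot, and variables do not carry over. Pictures are saved under pics/ and viewed, at most 10 in all, crops included, and the job is handed in when it is done.

Besides the shell and the picture viewer there is one more tool, called after "Emit:" by a JSON object that holds its "method" and its "body". jog_arm: Moves the arm, as the interface text tells. Shift numbers are shares of 500 mm and turn numbers shares of 2 rad, none past 1 either way. Its arguments: {"type":"object","properties":{"steps":{"type":"array"}},"required":["steps"]}

```bash
mkdir -p pics; cat > h.py <<'E'
from cell import *
import numpy as np, cv2
def cam(n):
    d=get_image(n); f=200/np.tan(np.radians(d["vertical_fov"])/2)
    d["f"]=f; return d
def cloud(d):
    v,u=np.mgrid[0:400,0:640]
    K=np.array([[d["f"],0,d["cx"]],[0,d["f"],d["cy"]],[0,0,1]])
    x=(u-d["cx"])/d["f"]; y=(v-d["cy"])/d["f"]
    a,b=x.copy(),y.copy()
    for _ in range(20):
        s=1+d["k1"]*(a*a+b*b); a,b=x/s,y/s
    z=d["depth"]; P=np.stack([a*z,b*z,z],-1)-np.array(d["t"])
    return P@np.array(d["R"])   # R^T(X-t)
def save(d,n): cv2.imwrite(n,cv2.cvtColor(d["pixels"],cv2.COLOR_RGB2BGR))
E
python3 - <<'E'
from h import *
for n in("top","side"):
    d=cam(n); save(d,f"pics/{n}0.png"); print(n,d["f"],d["k1"],-np.array(d["R"]).T@d["t"],np.round(d["R"],2).tolist())
    np.save(n+"0.npy",cloud(d))
s=read_state();print(s)
E
```

```text
top 520.8039903268508 -0.09654204736437551 [ 259.92568817   42.39431814 1692.49568061] [[-0.02, -1.0, -0.01], [-0.99, 0.03, -0.17], [0.17, 0.0, -0.99]]
side 475.8270412343271 -0.05170194785233766 [ 585.40359957 1619.29225245  809.96106312] [[-1.0, 0.04, 0.01], [0.01, 0.4, -0.91], [-0.04, -0.91, -0.4]]
{'clock': 0.1, 'qpos': array([-1.38878996,  0.62923996,  0.0384583 ,  1.5182459 , -0.02699264,
        0.99629739, -0.02002206]), 'qd': array([ 0.00065718, -0.00080381,  0.00177441, -0.00255608,  0.00035726,
        0.00091024, -0.00057003]), 'tau': array([ 2.85014001e-03, -5.64525032e+01,  1.23042271e+00, -1.93972099e+01,
        1.12401278e-02,  5.35978004e-03, -5.23510323e-06]), 'eef_pos': array([159.34246754, 629.9029957 , 403.89697902]), 'tool_rot': array([-3.13992064e+00,  2.97237291e-05,  2.89375780e+00]), 'force': array([ 0.29071162, -0.07267532,  0.64881234]), 'torque': array([-0.01579236,  0.04510177,  0.01545959]), 'gripper_force': 0.0, 'width': 85.38530427211846}
```

View pics/top0.png

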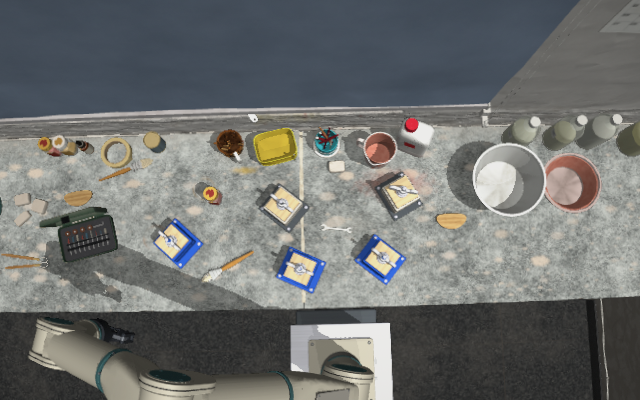

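View pics/side0.png

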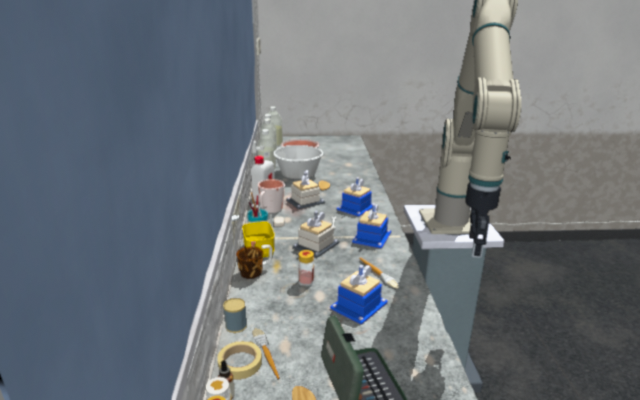

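The top view shows two steel (non-blue) clamps at about (284,205) and (400,193). There are three blue look-alikes at (177,243), (301,269) and (381,259). Next I'll measure the heights of the two nuts.

```bash
python3 - <<'E'
from h import *
P=np.load("top0.npy")
im=cv2.imread("pics/top0.png")
for c in((284,205),(400,193)):
    x0,y0=c; Q=P[y0-35:y0+35,x0-35:x0+35].reshape(-1,3)
    pl=Q[(Q[:,2]>74)&(Q[:,2]<87)]; n=Q[(Q[:,2]>92)&(Q[:,2]<150)]
    r=cv2.minAreaRect(pl[:,:2].astype(np.float32)); print("plate",r,np.median(pl[:,2]))
    print("nut n",len(n),"z pct",np.percentile(n[:,2],[5,25,50,75,90,100]).round(1))
    c0=np.array(r[0]); 
    for lo,hi in((92,150),(108,150)):
        m=n[(n[:,2]>lo)&(np.hypot(*(n[:,:2]-c0).T)<60)]; 
        r2=cv2.minAreaRect(m[:,:2].astype(np.float32)); w,v=np.linalg.eigh(np.cov(m[:,:2].T)); print(len(m),m.mean(0).round(1),r2,"ang",np.arctan2(v[1,1],v[0,1]))
    e=n[(np.hypot(*(n[:,:2]-c0).T)>22)&(np.hypot(*(n[:,:2]-c0).T)<55)]; print("wing z",np.percentile(e[:,2],[10,50,90]).round(1))
a=cv2.resize(im[150:250,240:440],None,fx=4,fy=4,interpolation=cv2.INTER_CUBIC)
b=cv2.imread("pics/side0.png")[165:265,250:390]
cv2.imwrite("pics/c1.png",a);cv2.imwrite("pics/c2.png",cv2.resize(b,None,fx=5,fy=5,interpolation=cv2.INTER_CUBIC))
E
```

```text
plate ((527.2223510742188, 171.61978149414062), (86.44117736816406, 88.10070037841797), 49.89493942260742) 81.95174854253266
nut n 127 z pct [ 93.9 103.5 109.8 114.9 123.8 140.3]
127 [525.9 171.  110.4] ((526.613525390625, 171.89944458007812), (85.93179321289062, 30.023494720458984), 36.74900436401367) ang 0.8815172873521949
78 [526.8 171.4 116.5] ((527.6364135742188, 172.801513671875), (86.76179504394531, 13.096673965454102), 48.15441131591797) ang 0.8831477241992353
wing z [ 99.9 112.9 119.1]
plate ((605.28564453125, -177.33335876464844), (191.2662811279297, 84.02619171142578), 27.891279220581055) 81.24090073345614
nut n 232 z pct [ 96.3 103.5 111.5 121.5 126.  133. ]
127 [ 581.1 -180.1  113.7] ((600.8096313476562, -172.2574920654297), (114.8719482421875, 50.88140106201172), 23.03152084350586) ang -2.7348672914151906
85 [ 570.  -183.2  119.6] ((600.3119506835938, -172.14279174804688), (111.61438751220703, 48.966251373291016), 21.71462631225586) ang -2.689143286060844
wing z [ 99.7 114.6 127.1]
```

View pics/c1.png

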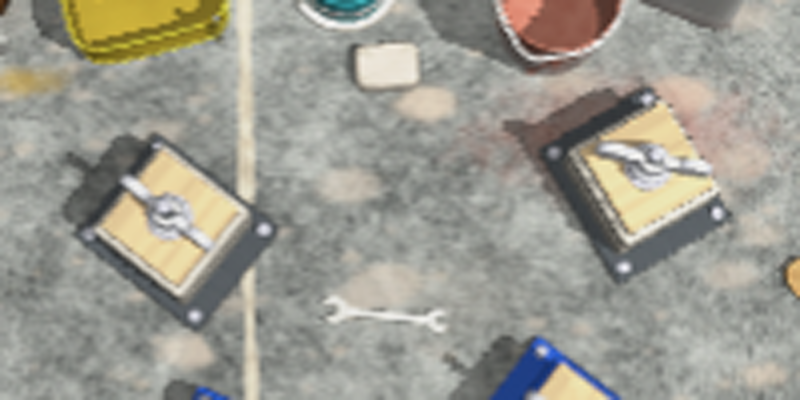

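View pics/c2.png

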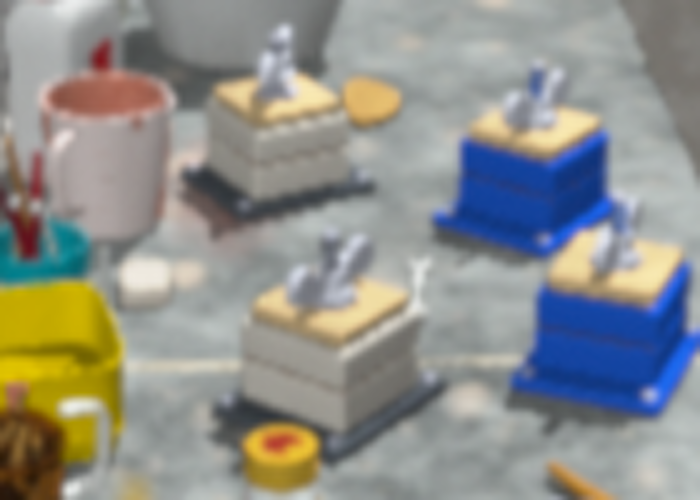

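The crops show the right-hand clamp at (400,193) with its nut run up, so it is the open one. The left clamp's nut is low with its stud showing. A mug stands just beyond the open clamp on the +x/+y side.

```bash
cat >> h.py <<'E'
def plane(d,uv,z):
    K=np.array([[d["f"],0,d["cx"]],[0,d["f"],d["cy"]],[0,0,1]])
    x=cv2.undistortPoints(np.array(uv,np.float64).reshape(-1,1,2),K,np.array([d["k1"],0,0,0]))[:,0]
    R=np.array(d["R"]); C=-R.T@np.array(d["t"]); r=np.c_[x,np.ones(len(x))]@R
    return C+r*((z-C[2])/r[:,2])[:,None]
E
python3 - <<'E'
from h import *
d=cam("top"); P=cloud(d); hsv=cv2.cvtColor(d["pixels"],cv2.COLOR_RGB2HSV)
for (x0,y0),g in (((401,190),(565,-177)),((284,205),(527,171))):
    sl=np.zeros((400,640),bool); sl[y0-25:y0+25,x0-25:x0+25]=1
    near=np.hypot(P[...,0]-g[0],P[...,1]-g[1])<75
    pl=sl&near&(P[...,2]>78)&(P[...,2]<86)&(hsv[...,1]>50)
    q=P[pl]; print("plate",cv2.minAreaRect(q[:,:2].astype(np.float32)),np.median(q[:,2]))
    hull=cv2.convexHull(np.argwhere(pl)[:,::-1].astype(np.int32)); hm=np.zeros((400,640),np.uint8); cv2.fillPoly(hm,[hull],1)
    w=plane(d,cv2.boxPoints(cv2.minAreaRect(hull)),82); print("plate ray ctr",w.mean(0).round(1),cv2.minAreaRect(w[:,:2].astype(np.float32)))
    wing=sl&near&(P[...,2]>104)&(P[...,2]<140)
    v,u=np.nonzero(wing); L=plane(d,np.c_[u,v],122)[:,:2]
    r=cv2.minAreaRect(L.astype(np.float32)); print("wing",len(u),L.mean(0),r)
    for a,b,p in zip(u,v,P[wing]): 
        if p[2]>120: print((a,b),p.round(0),end=" ")
    print()
for n,c in(("mug",(379,149)),):
    m=P[c[1]-18:c[1]+18,c[0]-20:c[0]+20].reshape(-1,3); m=m[m[:,2]>60]; print(n,m.min(0),m.max(0))
m=P[115:160,398:435].reshape(-1,3);m=m[m[:,2]>60];print("bottle",m.min(0),m.max(0))
E
```

```text
plate ((558.8452758789062, -202.1332244873047), (78.2289810180664, 78.88394165039062), 28.29957389831543) 82.1347892958917
plate ray ctr [ 558.7 -201.7   82. ] ((558.884765625, -201.78115844726562), (77.66939544677734, 79.28289794921875), 29.325464248657227)
wing 140 [ 556.39366414 -200.83260897] ((554.6985473632812, -201.35845947265625), (88.57931518554688, 23.64827537536621), 74.20213317871094)
(np.int64(390), np.int64(185)) [ 573. -163.  120.] (np.int64(391), np.int64(185)) [ 570. -164.  133.] (np.int64(390), np.int64(186)) [ 569. -162.  124.] (np.int64(391), np.int64(186)) [ 568. -165.  126.] (np.int64(392), np.int64(186)) [ 567. -167.  132.] (np.int64(393), np.int64(186)) [ 569. -172.  124.] (np.int64(394), np.int64(186)) [ 568. -175.  124.] (np.int64(395), np.int64(186)) [ 569. -178.  123.] (np.int64(389), np.int64(187)) [ 566. -159.  124.] (np.int64(390), np.int64(187)) [ 566. -162.  122.] (np.int64(391), np.int64(187)) [ 566. -165.  123.] (np.int64(392), np.int64(187)) [ 564. -167.  130.] (np.int64(393), np.int64(187)) [ 564. -171.  130.] (np.int64(394), np.int64(187)) [ 564.
[... 3523 characters left out ...]
 np.int64(201)) [529. 172. 134.] (np.int64(282), np.int64(201)) [530. 169. 131.] (np.int64(283), np.int64(201)) [530. 167. 129.] (np.int64(280), np.int64(202)) [527. 176. 131.] (np.int64(281), np.int64(202)) [525. 172. 137.] (np.int64(282), np.int64(202)) [527. 170. 130.] (np.int64(283), np.int64(202)) [527. 167. 127.] (np.int64(280), np.int64(203)) [523. 175. 133.] (np.int64(281), np.int64(203)) [524. 173. 131.] (np.int64(282), np.int64(203)) [524. 170. 129.] (np.int64(282), np.int64(204)) [522. 170. 120.] 
mug [ 259.92568817 -202.93655549   60.02521122] [ 747.80524375   42.39431814 1692.49568061]
bottle [ 259.92568817 -324.2206307    60.0017698 ] [ 805.53849641   42.39431814 1692.49568061]
```

```bash
python3 - <<'E'
from h import *
P=np.load("top0.npy")
V=(P[...,2]>30)&(P[...,2]<400)
for n,(u0,u1,v0,v1) in dict(mug=(358,400,130,168),bottle=(400,436,115,158),jar=(198,222,182,206)).items():
    m=P[v0:v1,u0:u1][V[v0:v1,u0:u1]]; print(n,np.percentile(m,[2,98],axis=0).round(0).tolist())
E
```

```text
mug [[646.0, -202.0, 32.0], [745.0, -78.0, 118.0]]
bottle [[691.0, -318.0, 35.0], [804.0, -202.0, 193.0]]
jar [[544.0, 376.0, 34.0], [585.0, 418.0, 106.0]]
```

Emit:
{"method": "jog_arm", "body": {"steps": [[-1,0,0,0,0,0,-0.062],[-1,0,0,0,0,0,-0.062],[-1,-0.087,-0.076,0,0,0,0],[-1,-0.087,-0.076,0,0,0,0],[-1,-0.087,-0.076,0,0,0,0],[-1,-0.087,-0.076,0,0,0,0],[-1,-0.087,-0.076,0,0,0,0],[-1,-0.087,-0.076,0,0,0,0],[-1,-0.03,-0.1,0,0,0,0],[-1,-0.03,-0.1,0,0,0,0]]}}

```text
clock: 1.4
eef_pos: [451.1, 300.4, 404.3]
tool_rot: [-3.141, -0.0, 3.141]
force: [0.4, -0.1, 0.8]
width: 0.2
gripper_force: 0.0
```

Emit:
{"method": "jog_arm", "body": {"steps": [[-1,-0.017,-0.107,0,0,0,0],[-1,-0.017,-0.107,0,0,0,0],[-1,-0.017,-0.107,0,0,0,0],[-1,-0.017,-0.107,0,0,0,0],[-1,-0.017,-0.107,0,0,0,0],[-1,-0.017,-0.107,0.03,0,0,0],[-1,-0.017,-0.107,0.03,0,0,0],[-1,-0.017,-0.107,0.03,0,0,0],[-1,-0.017,-0.107,0.03,0,0,0],[-1,0,0,0,0,0,0]]}}

```text
clock: 2.65
eef_pos: [526.1, -184.7, 343.3]
tool_rot: [-3.139, -0.002, 3.133]
force: [-0.7, 0.7, 0.0]
width: -0.4
gripper_force: 0.0
```

```bash
python3 - <<'E'
from h import *
s=read_state();print(s["eef_pos"],s["tool_rot"],s["qpos"])
for n in("side",):
    d=cam(n); cv2.imwrite("pics/s1.png",cv2.resize(cv2.cvtColor(d["pixels"],4)[90:240,230:400],None,fx=4,fy=4,interpolation=2))
E
```

```text
[ 526.08984285 -184.67281864  343.25019609] [-3.13902394e+00 -2.24888411e-03  3.13331921e+00] [ 0.27916065  0.57409571  0.0107792   1.8425061  -0.0041608   0.72647324
  1.8538542 ]
```

View pics/s1.png

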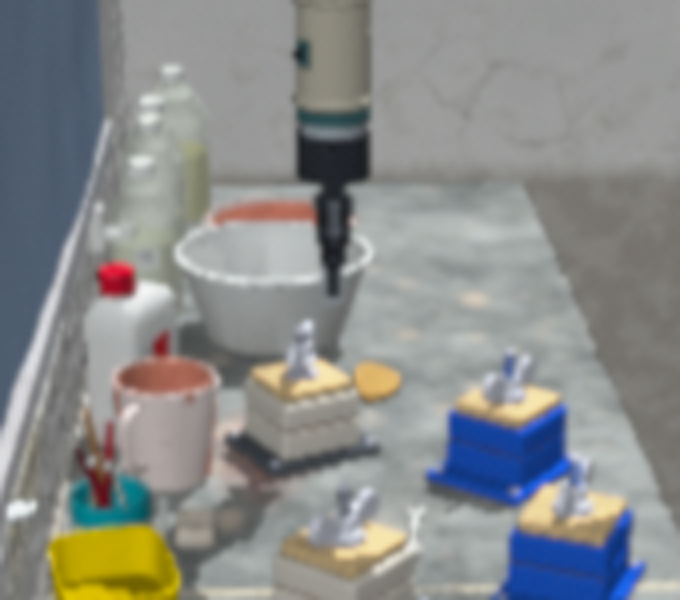

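The closed fingertip at (332,290) hangs above the -x side of the raised nut, clear of everything. Next I'll lower it beside the wing and work out a circular sweep.

Emit:
{"method": "jog_arm", "body": {"steps": [[-1,0,0,0.034,0,0,0],[-1,0,0,0.034,0,0,0],[-1,0,0,0.034,0,0,0],[-1,0,0,0.034,0,0,0],[-1,0,0,0,0,0,0]]}}

```text
clock: 3.32
eef_pos: [526.7, -178.2, 275.6]
tool_rot: [3.14, -0.002, -3.14]
force: [-0.3, -0.6, -0.1]
width: 0.3
gripper_force: 0.0
```

```bash
cat >> h.py <<'E'
C=np.array([558.9,-201.9])
def arc(a0,step,n,r=38):
    p=read_state()["eef_pos"][:2]; d=p-C
    print("at",p.round(1),"ang",np.degrees(np.arctan2(d[1],d[0])).round(1),"r",np.hypot(*d).round(1))
    cur=p.copy()
    for i in range(n):
        a=np.radians(a0-step*(i+1)); g=C+r*np.array([np.cos(a),np.sin(a)])
        m=np.round((g-cur)/500,3); cur=cur+m*500; print([-1,-m[0],m[1],0,0,0,0],end=", ")
    print()
E
python3 -c "
from h import *
arc(150,12,30); print(read_state()['force'])"
```

```text
at [ 526.7 -178.2] ang 143.6 r 40.0
[-1, np.float64(-0.008), np.float64(0.003), 0, 0, 0, 0], [-1, np.float64(-0.012), np.float64(0.011), 0, 0, 0, 0], [-1, np.float64(-0.013), np.float64(0.008), 0, 0, 0, 0], [-1, np.float64(-0.016), np.float64(0.005), 0, 0, 0, 0], [-1, np.float64(-0.015), np.float64(0.002), 0, 0, 0, 0], [-1, np.float64(-0.016), np.float64(-0.002), 0, 0, 0, 0], [-1, np.float64(-0.015), np.float64(-0.005), 0, 0, 0, 0], [-1, np.float64(-0.014), np.float64(-0.008), 0, 0, 0, 0], [-1, np.float64(-0.012), np.float64(-0.011), 0, 0, 0, 0], [-1, np.float64(-0.009), np.float64(-0.012), 0, 0, 0, 0], [-1, np.float64(-0.007), np.float64(-0.015), 0, 0, 0, 0], [-1, np.float64(-0.003), np.float64(-0.016), 0, 0, 0, 0], [-1, np.float64(0.0), np.float64(-0.015), 0, 0, 0, 0], [-1, np.float64(0.003), np.float64(-0.016), 0, 0, 0, 0], [-1, np.float64(0.007), np.float64(-0.014), 0, 0, 0, 0], [-1, np.float64(0.009), np.float64(-0.013), 0, 0, 0, 0], [-1, np.float64(0.012), np.float64(-0.011), 0, 0, 0, 0], [-1, np.float64(0.014), np.float64(-0.008), 0, 0, 0, 0], [-1, np.float64(0.015), np.float64(-0.005), 0, 0, 0, 0], [-1, np.float64(0.016), np.float64(-0.001), 0, 0, 0, 0], [-1, np.float64(0.015), np.float64(0.001), 0, 0, 0, 0], [-1, np.float64(0.016), np.float64(0.005), 0, 0, 0, 0], [-1, np.float64(0.013), np.float64(0.008), 0, 0, 0, 0], [-1, np.float64(0.012), np.float64(0.011), 0, 0, 0, 0], [-1, np.float64(0.009), np.float64(0.013), 0, 0, 0, 0], [-1, np.float64(0.007), np.float64(0.014), 0, 0, 0, 0], [-1, np.float64(0.003), np.float64(0.016), 0, 0, 0, 0], [-1, np.float64(0.0), np.float64(0.015), 0, 0, 0, 0], [-1, np.float64(-0.003), np.float64(0.016), 0, 0, 0, 0], [-1, np.float64(-0.007), np.float64(0.015), 0, 0, 0, 0], 
[-0.26636746 -0.55791934 -0.06675157]
```

Emit:
{"method": "jog_arm", "body": {"steps": [[-1,-0.008,0.004,0,0,0,0],[-1,-0.012,0.011,0,0,0,0],[-1,-0.013,0.008,0,0,0,0],[-1,-0.016,0.005,0,0,0,0],[-1,-0.015,0.002,0,0,0,0],[-1,-0.016,-0.002,0,0,0,0],[-1,-0.015,-0.005,0,0,0,0]]}}

```text
clock: 4.2
eef_pos: [574.9, -167.8, 276.5]
tool_rot: [3.141, -0.001, -3.141]
force: [-0.5, 0.1, -0.9]
width: -0.1
gripper_force: 0.5
```

```bash
cat >> h.py <<'E'
def nutlook(name=None):
    d=cam("top"); P=cloud(d)
    r=np.hypot(P[...,0]-C[0],P[...,1]-C[1]); m=(P[...,2]>100)&(P[...,2]<131)&(r<48)&(r>15)&(d["pixels"].min(-1)>70)
    q=P[m]; a=np.arctan2(q[:,1]-C[1],q[:,0]-C[0]); t=np.angle(np.exp(2j*a).sum())/2
    z=q[q[:,2]>105][:,2]; print("nut",len(q),"axis deg",np.degrees(t).round(1),"or +180; z90",np.percentile(z,[50,80,90]).round(1))
    if name: cv2.imwrite(name,cv2.resize(cv2.cvtColor(d["pixels"],4)[140:240,340:460],None,fx=5,fy=5,interpolation=2))
    s=read_state(); p=s["eef_pos"]; print(s["clock"],p.round(1),"ang",np.degrees(np.arctan2(p[1]-C[1],p[0]-C[0])).round(1),s["force"].round(1))
E
python3 -c "
from h import *
nutlook('pics/n1.png')"
```

```text
Traceback (most recent call last):
  File "h.py", line 34, in nutlook
    z=q[q[:,2]>105][:,2]; print("nut",len(q),"axis deg",np.degrees(t).round(1),"or +180; z90",np.percentile(z,[50,80,90]).round(1))
                                                                                              ~~~~~~~~~~~~~^^^^^^^^^^^^^^
IndexError: index -1 is out of bounds for axis 0 with size 0
```

```bash
python3 -c "
from h import *
d=cam('side'); cv2.imwrite('pics/s2.png',cv2.resize(cv2.cvtColor(d['pixels'],4)[150:225,265:365],None,fx=7,fy=7,interpolation=2))"
```

```text
(no output)
```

View pics/s2.png

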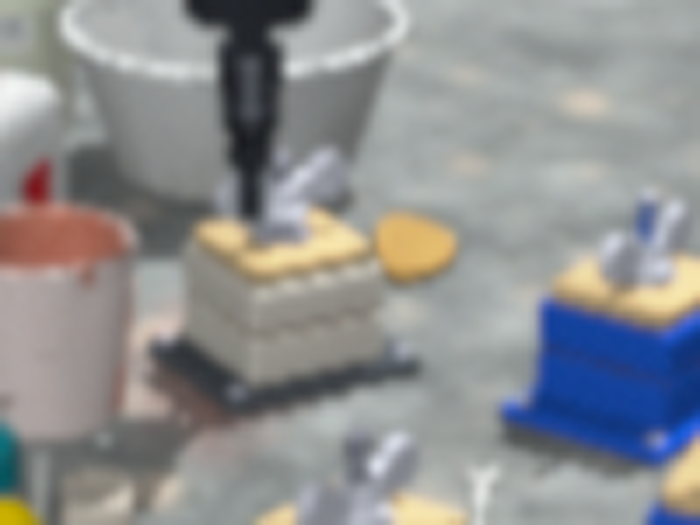

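The fingertip at (250,210) in this crop is pushing the wing, and the nut has turned clockwise. I'll continue the circle.

Emit:
{"method": "jog_arm", "body": {"steps": [[-1,-0.014,-0.008,0,0,0,0],[-1,-0.012,-0.011,0,0,0,0],[-1,-0.009,-0.012,0,0,0,0],[-1,-0.007,-0.015,0,0,0,0],[-1,-0.003,-0.016,0,0,0,0],[-1,0,-0.015,0,0,0,0],[-1,0.003,-0.016,0,0,0,0],[-1,0.007,-0.014,0,0,0,0],[-1,0.009,-0.013,0,0,0,0],[-1,0.012,-0.011,0,0,0,0]]}}

```text
clock: 5.55
eef_pos: [581.3, -233.7, 276.8]
tool_rot: [-3.141, 0.001, -3.141]
force: [-0.2, 1.4, -0.0]
width: -0.0
gripper_force: 0.5
```

Emit:
{"method": "jog_arm", "body": {"steps": [[-1,0.014,-0.008,0,0,0,0],[-1,0.015,-0.005,0,0,0,0],[-1,0.016,-0.001,0,0,0,0],[-1,0.015,0.001,0,0,0,0],[-1,0.016,0.005,0,0,0,0],[-1,0.013,0.008,0,0,0,0],[-1,0.012,0.011,0,0,0,0],[-1,0.009,0.013,0,0,0,0],[-1,0.007,0.014,0,0,0,0],[-1,0,0,0,0,0,0]]}}

```text
clock: 6.8
eef_pos: [522.7, -213.2, 276.6]
tool_rot: [3.141, -0.001, -3.14]
force: [0.4, 0.2, -0.5]
width: 0.1
gripper_force: 0.0
```

```bash
python3 -c "
from h import *
d=cam('side'); cv2.imwrite('pics/s3.png',cv2.resize(cv2.cvtColor(d['pixels'],4)[150:225,265:365],None,fx=7,fy=7,interpolation=2))
print(read_state()['force']); arc(-162,12,15)"
```

```text
[0.45576799 0.51545911 0.27247372]
at [ 522.9 -213.6] ang -162.0 r 37.9
[-1, np.float64(0.003), np.float64(0.015), 0, 0, 0, 0], [-1, np.float64(0.0), np.float64(0.016), 0, 0, 0, 0], [-1, np.float64(-0.003), np.float64(0.016), 0, 0, 0, 0], [-1, np.float64(-0.006), np.float64(0.014), 0, 0, 0, 0], [-1, np.float64(-0.01), np.float64(0.013), 0, 0, 0, 0], [-1, np.float64(-0.011), np.float64(0.011), 0, 0, 0, 0], [-1, np.float64(-0.014), np.float64(0.008), 0, 0, 0, 0], [-1, np.float64(-0.015), np.float64(0.005), 0, 0, 0, 0], [-1, np.float64(-0.016), np.float64(0.001), 0, 0, 0, 0], [-1, np.float64(-0.016), np.float64(-0.001), 0, 0, 0, 0], [-1, np.float64(-0.015), np.float64(-0.005), 0, 0, 0, 0], [-1, np.float64(-0.014), np.float64(-0.008), 0, 0, 0, 0], [-1, np.float64(-0.012), np.float64(-0.011), 0, 0, 0, 0], [-1, np.float64(-0.009), np.float64(-0.013), 0, 0, 0, 0], [-1, np.float64(-0.006), np.float64(-0.014), 0, 0, 0, 0],
```

View pics/s3.png

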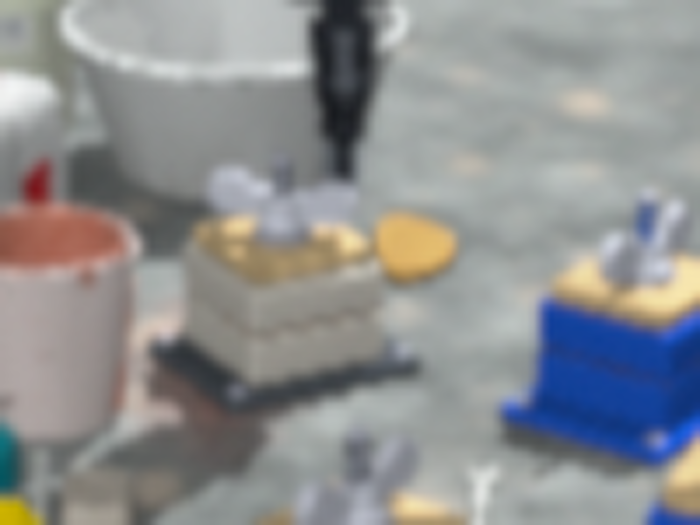

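The nut is now lower with its wings along x, after about 260° of turn. I'll carry on in short strokes and watch the force.

Emit:
{"method": "jog_arm", "body": {"steps": [[-1,0.003,0.015,0,0,0,0],[-1,0,0.016,0,0,0,0],[-1,-0.003,0.016,0,0,0,0]]}}

```text
clock: 7.22
eef_pos: [522.9, -190.1, 276.6]
tool_rot: [3.141, -0.001, -3.141]
force: [-0.5, -1.9, -0.5]
width: -0.1
gripper_force: 0.4
```

Emit:
{"method": "jog_arm", "body": {"steps": [[-1,-0.006,0.014,0,0,0,0],[-1,-0.01,0.013,0,0,0,0]]}}

```text
clock: 7.48
eef_pos: [531.2, -176.7, 276.6]
tool_rot: [3.141, -0.001, -3.141]
force: [-0.8, -1.3, 0.0]
width: 0.0
gripper_force: 0.5
```

Emit:
{"method": "jog_arm", "body": {"steps": [[-1,-0.011,0.011,0,0,0,0],[-1,-0.014,0.008,0,0,0,0]]}}

```text
clock: 7.72
eef_pos: [543.9, -167.3, 276.6]
tool_rot: [3.141, -0.001, -3.141]
force: [-0.8, -1.6, 0.4]
width: -0.4
gripper_force: 0.6
```

Emit:
{"method": "jog_arm", "body": {"steps": [[-1,-0.015,0.005,0,0,0,0],[-1,-0.016,0.001,0,0,0,0]]}}

```text
clock: 7.98
eef_pos: [559.5, -164.5, 276.6]
tool_rot: [3.141, -0.0, -3.141]
force: [-0.3, -0.2, 0.6]
width: 0.3
gripper_force: 0.5
```

Emit:
{"method": "jog_arm", "body": {"steps": [[-1,-0.016,-0.001,0,0,0,0],[-1,-0.015,-0.005,0,0,0,0]]}}

```text
clock: 8.22
eef_pos: [575.1, -167.7, 276.6]
tool_rot: [3.141, -0.0, -3.141]
force: [-1.0, -0.2, 0.2]
width: 0.0
gripper_force: 0.5
```

Emit:
{"method": "jog_arm", "body": {"steps": [[-1,-0.014,-0.008,0,0,0,0],[-1,-0.012,-0.011,0,0,0,0]]}}

```text
clock: 8.48
eef_pos: [584.4, -173.9, 275.6]
tool_rot: [3.133, -0.014, -3.141]
force: [-17.9, 15.0, 14.4]
width: 0.0
gripper_force: 11.1
```

The force jumped to about 23 N against the stroke at around 7.3 rad of turn, which agrees with the measured starting height. That is the stop, so I'll back off and rise.

Emit:
{"method": "jog_arm", "body": {"steps": [[-1,0,0,0,0,0,0],[-1,0.015,0.014,0,0,0,0],[-1,0.015,0.014,0,0,0,0],[-1,0,0,-0.05,0,0,0],[-1,0,0,-0.06,0,0,0],[-1,0,0,-0.08,0,0,0],[-1,0,0,-0.08,0,0,0],[-1,0.06,0.08,0,0,0,0],[-1,0.03,0.12,0,0,0,0],[-1,0,0.12,0,0,0,0]]}}

```text
clock: 9.72
eef_pos: [526.8, -2.6, 412.5]
tool_rot: [-3.141, 0.002, 3.139]
force: [1.6, 0.7, 0.8]
width: -0.1
gripper_force: 0.0
```

Emit:
{"method": "jog_arm", "body": {"steps": [[-1,0,0.12,0,0,0,0],[-1,0,0.12,0,0,0,0],[-1,0,0.12,0,0,0,0],[-1,0,0.1,0,0,0,0],[-1,0,0,0,0,0,0]]}}

```text
clock: 10.35
eef_pos: [526.7, 232.1, 411.9]
tool_rot: [3.138, 0.001, -3.133]
force: [-0.1, -0.8, 0.0]
width: -0.2
gripper_force: 0.0
```

```bash
python3 -c "
from h import *
nutlook('pics/n2.png')
d=cam('side'); a=cv2.resize(cv2.cvtColor(d['pixels'],4)[150:250,265:365],None,fx=5,fy=5,interpolation=2)
cv2.imwrite('pics/f.png',np.hstack([a[:, :390],cv2.resize(cv2.imread('pics/n2.png'),(400,333))[:, :400].copy() if 0 else cv2.copyMakeBorder(cv2.resize(cv2.imread('pics/n2.png'),(400,333)),0,167,0,0,0)]))
C[:]=[528.3,172.9]; nutlook()"
```

```text
nut 74 axis deg 28.5 or +180; z90 [111.7 115.3 118.2]
10.4 [527.3 228.9 411.7] ang 94.2 [-0.5 -1.5  0.6]
nut 46 axis deg 49.9 or +180; z90 [113.3 116.3 118.4]
10.5 [527.8 225.7 411.8] ang 90.5 [ 0.2 -0.3  0.1]
```

View pics/f.png

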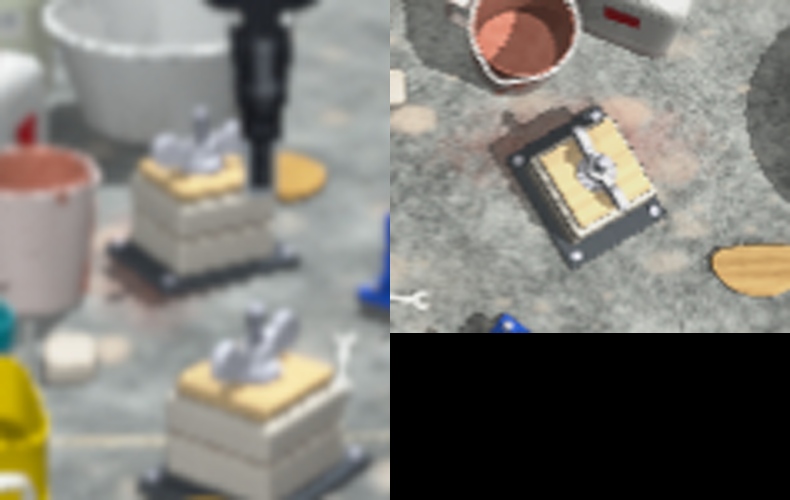

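The nut now stands at the same height as the tight one, both with wing tops near 116 mm and the stud showing. The bystanders are unmoved and the arm is clear.

```bash
python3 -c "
from cell import *
print(finish_job())"
```

```text
the job is handed in; nothing more can be done
None
```

I spun the loose nut down clockwise about 7.2 rad with one closed fingertip until it hit its stop at about 23 N, drew the arm back clear, and handed the job in at 10.5 s; in the final pictures it stands level with the tight nut, and nothing else appeared to have moved.

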